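# Lock out the yellow gas valve

### The job

Shut off the gas line with the yellow lever: turn its lever fully to the closed stop, then lock it there by putting the red-headed lock pin through the eye in the lever and the hole in the red bracket under it, pushed fully home until its collar rests on the lever. Leave the pin in and let go. The blue valve must stay as it is, and do not shift or knock over the bottle, beaker, jar and vials around it.

Things in the scene. Friction and masses are not known exactly. Their poses are not given: they have to be found in the camera images.
- yellow_lever (a joint): Quarter-turn lever of the yellow valve, rad: 0 = open (lever along the panel's +y, along the pipe), pi/2 = closed stop (lever points straight down the slope, panel -x). Grows anticlockwise seen looking onto the panel face. Starts between 0 and 0.45. Needs about 0.22 N m (4 N at the sleeve); stays where it is left.
- yellow_grip (a point): Middle of the yellow lever's plastic sleeve, 50 mm from the pivot; y points along the lever away from the pivot, z along the turning axis. The sleeve is 22 mm wide, 16 mm thick (along the axis, mid height 65 mm out from the panel face) and reaches from 18 to 83 mm from the pivot.
- yellow_eye (a point): Centre of the 15 mm hole in the steel eye plate (36 x 36 x 8 mm) at the yellow lever's end, on the plate's outer face, 105 mm from the pivot; moves with the lever (y along the lever away from the pivot, z along the turning axis).
- yellow_pivot (a point): Point on the yellow lever's turning axis at mid thickness of its eye plate, 65 mm out from the panel face. Axes are the panel's: x up the slope, y across to the left, z out of the face = turning axis, leaning 35 deg from vertical towards the stand's front. Below the lever are a dark steel valve body (to 43 mm out from the face) with its stem, and a pipe across (to 35 mm).
- yellow_lock_hole (a point): Centre of the mouth of the 15 mm hole in the fixed red bracket (plate 36 x 36 x 8 mm on two side cheeks, open below), 105 mm down the slope from the pivot, 58 mm out from the panel face. Axes as yellow_pivot, z = hole axis. When the lever is closed its eye is exactly over this hole, eye plate 3 to 11 mm above it: the pin's collar seats 11 mm above this point.
- yellow_panel: Fixed aluminium panel 200 x 200 mm of the yellow valve, sloping 35 deg from level, facing the robot side; origin at the centre of its face, axes as yellow_pivot. Pivot at x = 60, y = -40 mm, bracket hole at x = -45, y = -40 mm. A round gauge 54 mm wide and 20 mm high at x = -55, y = 55 mm.
- yellow_stand: Fixed stand under the yellow panel; origin in the table plane below the panel's centre (which is 87 mm up), x away from its front, z up. Base 200 mm wide in y, x from -90 to 110 mm. Behind the panel two 12 mm rods with red clamps at x = 100, y = +-85 mm rise to 278 mm and carry a level 12 mm guard bar at z = 262 mm, y -105 to 105 mm.
- blue_stand: The same stand with the blue-levered valve, to be left alone; identical sizes and axes. Which stand is on the left and which on the right varies.
- blue_lever (a joint): Lever of the blue valve, rad, same meaning and sizes as yellow_lever; must keep its value (starts between 0 and 0.45).
- blue_eye (a point): Centre of the eye of the blue lever, as yellow_eye; it must not move.
- lock_pin: Lock pin, about 80 g, upright in the wooden holder at the start. Origin on its axis at the underside of the collar, z towards the head. Steel rod 8 mm thick reaching 60 mm below the origin (last 6 mm tapered), steel collar 34 mm wide and 6 mm thick, then a red square plastic head 24 x 24 mm, from 6 to 46 mm above the origin, sides along the pin's x and y.
- pin_tip (a point): Lower end of the pin's rod, 60 mm below the pin's origin.
- holder: Fixed wooden block 56 x 56 x 70 mm high, origin under its centre, with a 12 mm hole down its middle where the pin stands, its collar on the block's top. It is at the left or right end of the working area, the beaker at the other.
- beaker: Loose glass beaker, 66 mm wide, 85 mm high, origin under its centre. Leave alone.
- amber_bottle: Loose amber glass bottle, 52 mm wide, 115 mm high, origin under its centre, between the two stands. Leave alone.
- jar: Loose white jar with blue lid, 68 mm wide, 90 mm high, behind the stands, origin under its centre. Leave alone.
- vial_a: Loose small capped glass vial, 28 mm wide, 55 mm high, origin under its centre, in front of the stands. Leave alone.
- vial_b: Another such vial. Leave alone.

How it is judged:
By the outcome, as a careful person would: the job done as asked, in the order asked, and still so for the second after the job is handed in, with the robot touching nothing.
It also fails if it takes over 64 s, if anything falls off the work surface, if the arm or the gripper's body presses on something with over 40 N, if the wrist force passes 120 N, or if a joint passes its speed limit or range.

### The arm

A 7-joint arm with a two-finger parallel gripper is mounted at the origin on the work surface. World frame = base frame: x ahead of the robot, y to its left, z up, the work surface at z = 0. Lengths are in mm, angles in rad, forces in N, time in s.
With the tool pointing down it reaches from about 400 to 875 mm from the base axis. Payload 19.3 kg.
Tool frame: the origin (TCP) lies on the centre line of the jaws, within the pads' length; the fingertips stand 14 mm ahead of it and the grasp point (between the pads) lies 5 mm behind it; z points along the fingers, y is the line along which they close (so a half turn about z gives the same grasp; the last joint's range is limited). The gripper opens to 85 mm and grips with 20 to 120 N. Pads are 22 mm wide; open, the fingers measure 114 mm over their backs; the gripper's body (76 mm by 85 mm) begins 54 mm behind the grasp point. The pads swing forward as they close: fully open they stand 13 mm farther back than shut.
Start: joints at [1.052, 0.521, -0.036, 1.599, 0.021, 1.021, -0.113], TCP at [271.15, -563.11, 245.291] pointing down, gripper open.
Joint ranges: [-2.91, 2.91], [-0.3, 2.13], [-1.5, 1.42], [0.17, 2.43], [-1.26, 4.41], [0.16, 1.93], [-2.52, 2.52]. Speed limits (rad/s): [1.89, 1.89, 2.39, 2.39, 3.01, 3.01, 3.01].

### API

Orientations are given as a unit quaternion [x, y, z, w].
In Python, from plant import monitor, imaging, bot gives the robot as it stands.
- The arm moves only by the tool step_arm, never from a script. Its argument "commands" is a list of rows, each an object with "xyz": the shift along the tool's x, y, z in cm, a list of three; "delta_rot": the turn, a rotation vector about the tool's x, y, z in rad, a list of three; "claw": the opening, from -1 (shut) to 1 (fully open). A call has 1 to 5 rows; each row shifts and turns the commanded pose from where the row before left it, along the tool's axes as they then stand; what a row does not reach is not made up. A row lasts 1/8 s, in which the tool goes at most 62.5 mm and 10.7 degrees, less where a joint would pass 70% of its speed; a pose out of reach is approached as far as the arm can. A call with a gripper value outside its range is refused whole. The fingers move at their own pace and stop on an object; "squeeze" is the grip in N (left out, the last holds). Time passes only in rows, so rows that do not move let the fingers close. It gives the time, the measured TCP pose, the force, the opening and the grip force at its end, in the units of the state.
- monitor.read_state(): the state, without advancing time (a new reading comes with each control period).
- imaging.snapshot(name): name is "scene" or "top" or "wrist"; returns the picture (400x640x3 uint8, red, green, blue); there is no depth.
- imaging.calibration(name): a dict with "fov_y" (degrees; the focal length in pixels is half the picture's height over the tangent of half this angle, whatever the lens; pixels are square), "cx", "cy" (the principal point, pixels), "rvec" (rotation vector, rad) and "tvec" (3), from world to camera coordinates, as OpenCV has them. Camera axes: x right, y down, z forward; pixel columns grow to the right and rows downward; lengths in mm; the calibration is good to about 2 mm. A picture is of the moment at which its call begins: read the wrist's pose just before it. calibration takes no time and is no camera call; for the wrist camera it gives the pose at the moment of the call.
- bot.sign_off(): hands the job in; it is judged then, once.
The state is a dict: "time_s": time; "qpos": joint angles; "qvel": joint speeds; "effort": joint torques, N m; "tool_pos": TCP position; "eef_rot": TCP orientation; "contact_force": force on the tool from outside, world axes, zero at the start; "moment": the same for the moment, N m; "grip_width": opening from 0.0 (shut) to 1.0 (fully open); "finger_force": force on a finger pad.
Only numpy, scipy, OpenCV 4.12 (cv2) and the standard library are available. Lean on these libraries where they do the work, as an engineer would, in place of code of your own. Each camera call takes 0.05 s, during which the arm holds its last target. There are 200 camera calls.

## Working session

There is one attempt and no reset: what is moved stays moved. The work goes in short steps, Python scripts to look and compute and a tool call to move; the robot and the scene stay as the last step left them, time stands still between calls to the robot, and variables do not carry over. Pictures are saved under pics/ and viewed, at most 10 in all, crops included, and the job is handed in when it is done.

Besides the shell and the picture viewer there is one more tool, called after "Call:" by a JSON object that holds its "op" and its "data". step_arm: Moves the arm, as the interface text tells. Its arguments: {"type":"object","properties":{"commands":{"type":"array"},"squeeze":{"type":"number"}},"required":["commands"]}

```bash
mkdir -p pics; ls
python3 - <<'E'
from plant import monitor, imaging, bot
import cv2
s=monitor.read_state();print(s)
for n in("scene","top"):
    c=imaging.calibration(n);print(n,c)
    cv2.imwrite(f"pics/{n}0.png",imaging.snapshot(n)[:,:,::-1])
E
```

```text
pics
{'time_s': 0.0, 'qpos': array([ 1.051821  ,  0.52202494, -0.03633165,  1.59999499,  0.02119591,
        1.02110796, -0.11276857]), 'qvel': array([-0.00066852, -0.00026154, -0.00135437,  0.00115773,  0.00156443,
        0.00113303, -0.00022927]), 'effort': array([-7.67537858e-04, -9.27118492e+01,  1.97892107e+00, -3.69936597e+01,
        1.77793717e-02,  8.18223925e-03,  4.67597886e-05]), 'tool_pos': array([ 270.99540304, -562.83643467,  244.72353189]), 'eef_rot': array([ 9.74927846e-01,  2.22520480e-01, -1.65114200e-04, -5.50983264e-04]), 'contact_force': array([0.37245983, 0.03500001, 0.39910256]), 'moment': array([0.00545614, 0.06424535, 0.01420347]), 'finger_force': 0.0, 'grip_width': 1.0001290409956591}
scene {'fov_y': 53.34433979445569, 'cx': 325.4338115789286, 'cy': 202.78210645731656, 'rvec': array([ 0.68302743,  2.51157666, -1.25900823]), 'tvec': array([ 460.45702808,  -48.56756792, 1401.55225194])}
top {'fov_y': 49.058656961175764, 'cx': 314.83156387931047, 'cy': 200.69473042189236, 'rvec': array([ 2.18549001, -2.0272965 ,  0.20497151]), 'tvec': array([ -31.64227212,  573.39195203, 1122.0281929 ])}
```

View pics/scene0.png

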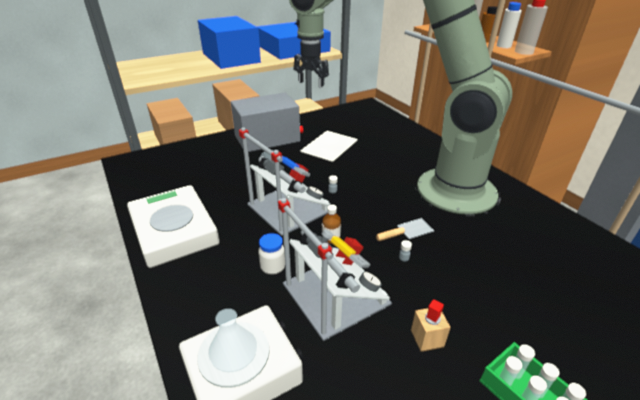

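View pics/top0.png

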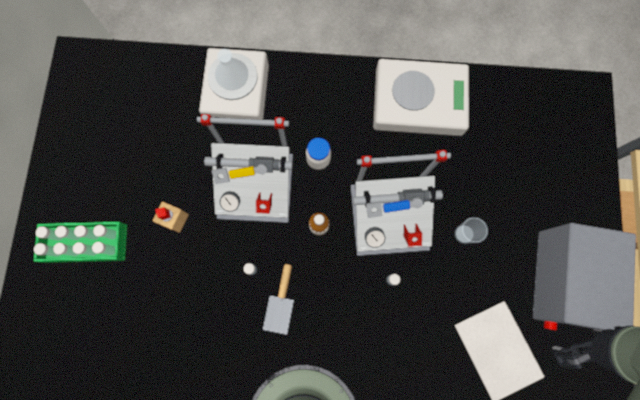

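The top view shows the yellow stand at left around (250,185), with its lever near open. The pin and holder are at (168,215). The blue stand is at (395,215), the bottle at (319,223), the vials at (249,268) and (394,280), and the jar at (318,152). I'll enlarge both views.

Run:
```python
import cv2
a=cv2.imread("pics/top0.png")[110:250,145:300];cv2.imwrite("pics/topc.png",cv2.resize(a,None,fx=4.2,fy=4.2,interpolation=cv2.INTER_CUBIC))
a=cv2.imread("pics/scene0.png")[195:355,270:460];cv2.imwrite("pics/scenec.png",cv2.resize(a,None,fx=3.7,fy=3.7,interpolation=cv2.INTER_CUBIC))
```

```text
(no output)
```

View pics/topc.png

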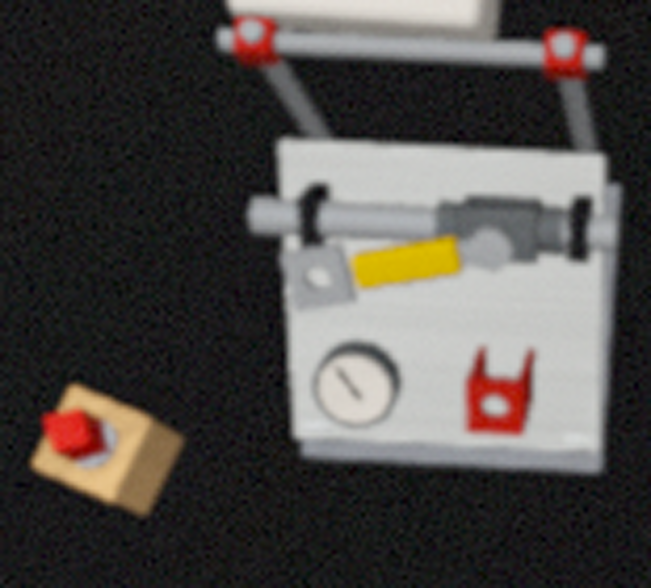

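View pics/scenec.png

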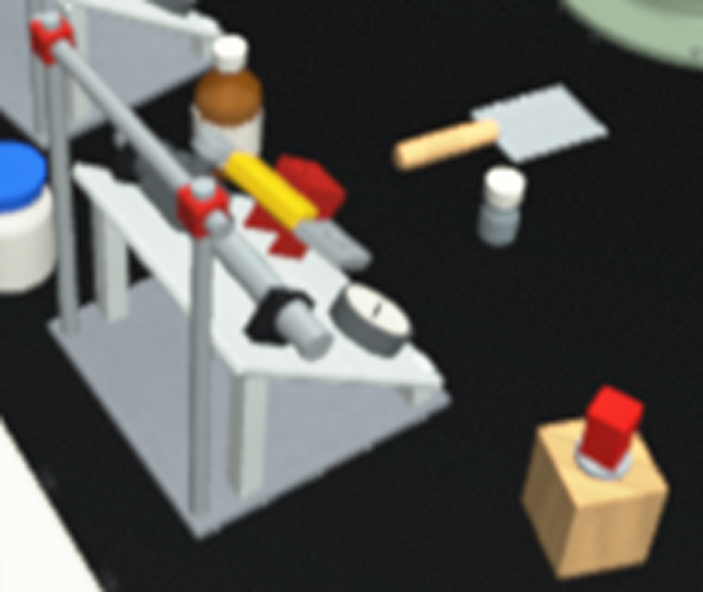

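Top crop: panel corners at (280,137), (606,153), (297,437) and (604,449); bracket hole at (495,404); eye at (319,277). Scene crop: clamps at (204,208) and (52,38), base corners at (200,537), (450,400) and (50,325), plus the holder corners. Next I'll fit the stand and holder poses to these.

```bash
cat > h.py <<'E'
import numpy as np, cv2
from scipy.spatial.transform import Rotation as R
from scipy.optimize import least_squares
def proj(c,P):
    f=200/np.tan(np.radians(c["fov_y"])/2);K=np.array([[f,0,c["cx"]],[0,f,c["cy"]],[0,0,1.]])
    return cv2.projectPoints(np.atleast_2d(np.asarray(P,float)),c["rvec"],c["tvec"],K,None)[0][:,0]
def stand2w(p,P): return R.from_euler("z",p[2]).apply(P)+[p[0],p[1],0]
Rp=R.from_euler("y",-35,degrees=True)
def pan(P): return Rp.apply(P)+[0,0,87]   # panel -> stand
E
cat > fit.py <<'E'
from h import *
from plant import imaging
ct,cs=imaging.calibration("top"),imaging.calibration("scene")
T=lambda L:(np.array(L)+.5)/4.2-.5+[145,110]
S=lambda L:(np.array(L)+.5)/3.7-.5+[270,195]
tp=np.vstack([pan([[100,100,0],[100,-100,0],[-100,100,0],[-100,-100,0],[-45,-40,58],[-55,55,20]]),[[100,105,262],[100,-105,262],[100,85,268],[100,-85,268]]])
tu=T([(280,137),(606,153),(297,437),(604,449),(495,404),(353,385),(220,40),(603,56),(252,32),(565,45)])
sp=np.vstack([[[100,85,262],[100,-85,262]],[[110,100,0],[-90,100,0],[110,-100,0]],pan([[-55,55,20]])])
su=S([(204,208),(52,38),(200,537),(450,400),(50,325),(376,316)])
f=lambda p:np.vstack([proj(ct,stand2w(p,tp))-tu,proj(cs,stand2w(p,sp))-su])
r=least_squares(lambda p:f(p).ravel()/[1],[580,100,0],loss="soft_l1",x_scale=[10,10,.1])
print("stand",r.x);print(f(r.x).round(1).tolist())
p=r.x
e=lambda a:stand2w(p,pan([[60-105*np.sin(a),-40+105*np.cos(a),69]]))
a=least_squares(lambda a:(proj(ct,e(a[0]))-T([(319,277)])).ravel(),[.2])
print("lever",a.x,a.fun,"eye",e(a.x[0]),"pivot",stand2w(p,pan([[60,-40,65]])),"hole",stand2w(p,pan([[-45,-40,58]])))
h=28
hp=np.array([[h,h,70],[h,-h,70],[-h,-h,70],[-h,h,70]])
def g(q):
    t=proj(ct,stand2w(q,np.vstack([hp,[0,0,116]])))-T([(76,383),(155,420),(113,502),(32,465),(70,433)])
    s=proj(cs,stand2w(q,np.vstack([hp,[0,0,116]])))-S([(578,508),(542,428),(635,415),(665,488),(615,404)])
    return np.vstack([t,s])
for y0 in(-.4,-2,1.2):
    r=least_squares(lambda q:g(q).ravel(),[520,260,y0],loss="soft_l1",x_scale=[10,10,.1]);print("holder",r.x,r.cost,g(r.x).round(1).tolist())
# others
for n,z,u in(("bottle",115,(319,219)),("jar",90,(318,149)),("vialA",55,(249,268)),("vialB",55,(394,280)),("beaker",85,(472,229))):
    s=least_squares(lambda q:(proj(ct,[q[0],q[1],z])-u).ravel(),[500,0]);print(n,s.x.round())
E
python3 fit.py
```

```text
stand [6.08194684e+02 1.85655876e+02 2.98173126e-02]
[[-0.6, 0.9], [-0.5, 0.4], [-0.4, 0.1], [-0.9, 0.4], [0.1, 0.4], [0.4, 1.0], [0.2, -0.4], [-0.4, -0.5], [0.6, 0.8], [-0.2, 0.8], [-0.5, -0.4], [-0.7, 0.2], [-0.9, 0.6], [-0.5, 0.5], [-1.2, 1.1], [0.1, -2.9]]
lever [0.21179234] [-0.33023884  0.09183219] eye [[597.8223388  248.0282208  165.27591701]] pivot [[621.24857883 146.02743536 174.65946906]] hole [[539.28909668 143.58289937 108.69987893]]
holder [ 5.03637669e+02  4.01922886e+02 -3.51929459e-01] 5.98074474821098 [[-0.8, 0.6], [-1.1, 0.3], [-1.1, -0.2], [-0.4, -0.1], [-1.2, -0.8], [-0.7, -1.7], [-0.6, -1.0], [-2.2, -1.0], [0.3, -0.1], [0.2, 0.2]]
holder [ 5.03637669e+02  4.01922886e+02 -3.51929461e-01] 5.98074474821087 [[-0.8, 0.6], [-1.1, 0.3], [-1.1, -0.2], [-0.4, -0.1], [-1.2, -0.8], [-0.7, -1.7], [-0.6, -1.0], [-2.2, -1.0], [0.3, -0.1], [0.2, 0.2]]
holder [ 5.03637669e+02  4.01922886e+02 -3.51929456e-01] 5.98074474821101 [[-0.8, 0.6], [-1.1, 0.3], [-1.1, -0.2], [-0.4, -0.1], [-1.2, -0.8], [-0.7, -1.7], [-0.6, -1.0], [-2.2, -1.0], [0.3, -0.1], [0.2, 0.2]]
bottle [516.  -4.]
jar [710.  13.]
vialA [382. 170.]
vialB [ 380. -210.]
beaker [ 524. -402.]
```

```bash
cat >> h.py <<'E'
ST=np.array([608.2,185.7,.0298]); HOLD=np.array([503.6,401.9,-.352])
def W(P,st=ST): return stand2w(st,pan(np.atleast_2d(P)))[0]
def Rpanel(st=ST): return R.from_euler("z",st[2])*Rp
def tool(a,st=ST): # tool z=-n, tool y at panel angle a
    y=[np.cos(a),np.sin(a),0];z=[0,0,-1];x=np.cross(y,z)
    return Rpanel(st)*R.from_matrix(np.c_[x,y,z])
def now():
    from plant import monitor
    s=monitor.read_state();return np.array(s["tool_pos"]),R.from_quat(s["eef_rot"]),s
def rel(p0,r0,p1,r1): return r0.inv().apply(np.asarray(p1)-p0)/10,(r0.inv()*r1).as_rotvec()
E
python3 - <<'E'
from h import *
p,r,s=now();a=.21
t=W([60-50*np.sin(a),-40+50*np.cos(a),190]);print(t)
d,w=rel(p,r,t,tool(a));print("shift",d,d/15,"rot",w,w/10)
E
```

```text
[539.59670999 192.56051624 271.07509027]
shift [ 56.9758628  -56.40535339  -2.57556894] [ 3.79839085 -3.76035689 -0.1717046 ] rot [-0.58855171  0.29854697 -1.31655387] [-0.05885517  0.0298547  -0.13165539]
```

Call:
{"op": "step_arm", "data": {"commands": [{"xyz": [3.8,-3.76,-0.17],"delta_rot": [0,0,0],"claw": 0.0},{"xyz": [3.8,-3.76,-0.17],"delta_rot": [0,0,0],"claw": 0.0},{"xyz": [3.8,-3.76,-0.17],"delta_rot": [0,0,0],"claw": 0.0},{"xyz": [3.8,-3.76,-0.17],"delta_rot": [0,0,0],"claw": 0.0},{"xyz": [3.8,-3.76,-0.17],"delta_rot": [0,0,0],"claw": 0.0}]}}

```text
time_s: 0.72
tool_pos: [361.1, -309.6, 253.8]
eef_rot: [0.975, 0.222, -0.0, -0.0]
contact_force: [1.0, -0.6, -0.2]
grip_width: 0.5
finger_force: 0.0
```

Call:
{"op": "step_arm", "data": {"commands": [{"xyz": [3.8,-3.76,-0.17],"delta_rot": [0,0,0],"claw": 0.0},{"xyz": [3.8,-3.76,-0.17],"delta_rot": [0,0,0],"claw": 0.0},{"xyz": [3.8,-3.76,-0.17],"delta_rot": [0,0,0],"claw": 0.0},{"xyz": [3.8,-3.76,-0.17],"delta_rot": [0,0,0],"claw": 0.0},{"xyz": [3.8,-3.76,-0.17],"delta_rot": [0,0,0],"claw": 0.0}]}}

```text
time_s: 1.35
tool_pos: [450.6, -57.8, 262.4]
eef_rot: [0.975, 0.222, 0.0, 0.0]
contact_force: [0.3, -0.1, -0.0]
grip_width: 0.502
finger_force: 0.0
```

Call:
{"op": "step_arm", "data": {"commands": [{"xyz": [3.8,-3.76,-0.17],"delta_rot": [0,0,0],"claw": 0.0},{"xyz": [3.8,-3.76,-0.17],"delta_rot": [0,0,0],"claw": 0.0},{"xyz": [3.8,-3.76,-0.17],"delta_rot": [0,0,0],"claw": 0.0},{"xyz": [3.8,-3.76,-0.17],"delta_rot": [0,0,0],"claw": 0.0},{"xyz": [3.8,-3.76,-0.17],"delta_rot": [0,0,0],"claw": 0.0}]}}

```text
time_s: 1.98
tool_pos: [540.4, 193.9, 270.7]
eef_rot: [0.975, 0.222, -0.0, 0.0]
contact_force: [-0.1, -1.3, -0.4]
grip_width: 0.498
finger_force: 0.0
```

Call:
{"op": "step_arm", "data": {"commands": [{"xyz": [0,0,0],"delta_rot": [-0.059,0.03,-0.132],"claw": 0.0},{"xyz": [0,0,0],"delta_rot": [-0.059,0.03,-0.132],"claw": 0.0},{"xyz": [0,0,0],"delta_rot": [-0.059,0.03,-0.132],"claw": 0.0},{"xyz": [0,0,0],"delta_rot": [-0.059,0.03,-0.132],"claw": 0.0},{"xyz": [0,0,0],"delta_rot": [-0.059,0.03,-0.132],"claw": 0.0}]}}

```text
time_s: 2.6
tool_pos: [539.8, 192.5, 270.6]
eef_rot: [0.836, 0.524, 0.104, 0.125]
contact_force: [1.0, -0.7, -0.2]
grip_width: 0.498
finger_force: 0.0
```

Call:
{"op": "step_arm", "data": {"commands": [{"xyz": [0,0,0],"delta_rot": [-0.059,0.03,-0.132],"claw": 0.0},{"xyz": [0,0,0],"delta_rot": [-0.059,0.03,-0.132],"claw": 0.0},{"xyz": [0,0,0],"delta_rot": [-0.059,0.03,-0.132],"claw": 0.0},{"xyz": [0,0,0],"delta_rot": [-0.059,0.03,-0.132],"claw": 0.0},{"xyz": [0,0,0],"delta_rot": [-0.059,0.03,-0.132],"claw": 0.0}]}}

```text
time_s: 3.22
tool_pos: [539.7, 192.5, 270.6]
eef_rot: [0.585, 0.753, 0.194, 0.232]
contact_force: [-0.1, -0.3, -0.8]
grip_width: 0.5
finger_force: 0.0
```

Run:
```python
from h import *
from plant import imaging
c=imaging.calibration("wrist");im=imaging.snapshot("wrist");cv2.imwrite("pics/w1.png",im[:,:,::-1])
import pickle;pickle.dump(c,open("w1.pkl","wb"))
a=.21
for n,P in(("eye",[60-105*np.sin(a),-40+105*np.cos(a),69]),("hole",[-45,-40,58]),("piv",[60,-40,65]),("FL",[-100,100,0]),("FR",[-100,-100,0])):print(n,proj(c,W(P)))
```

```text
eye [[323.47078931 132.50346321]]
hole [[216.87007258 217.89974299]]
piv [[322.25043935 242.27536202]]
FL [[197.92887135  60.07079395]]
FR [[182.57973148 236.27382448]]
```

View pics/w1.png

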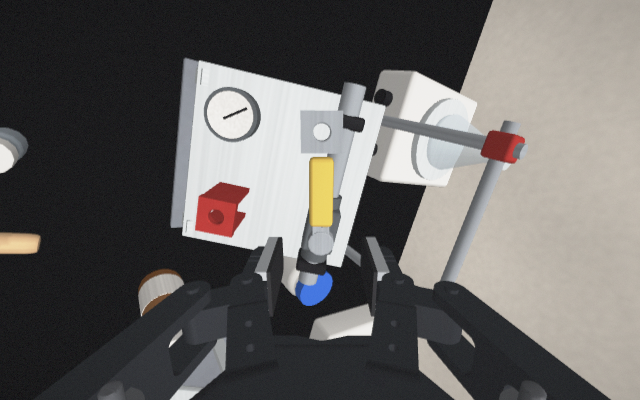

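The wrist picture shows the eye at (321.5,131.5), the bracket hole at (216.5,216.5) and the pivot at (320.5,243). These are all within about 1.5 px of the prediction, so I'll descend over the sleeve.

Call:
{"op": "step_arm", "data": {"commands": [{"xyz": [0,0,3.0],"delta_rot": [0,0,0],"claw": 0.0},{"xyz": [0,0,3.0],"delta_rot": [0,0,0],"claw": 0.0},{"xyz": [0,0,3.0],"delta_rot": [0,0,0],"claw": 0.0},{"xyz": [0,0,2.3],"delta_rot": [0,0,0],"claw": 0.0},{"xyz": [0,0,1.3],"delta_rot": [0,0,0],"claw": 0.0}]}}

```text
time_s: 3.9
tool_pos: [613.0, 194.4, 166.4]
eef_rot: [0.588, 0.75, 0.192, 0.232]
contact_force: [-0.9, -0.2, -0.1]
grip_width: 0.499
finger_force: 0.0
```

Run:
```python
from h import *
p,r,s=now();print(s["contact_force"],W([60-50*np.sin(.21),-40+50*np.cos(.21),64])-p)
# screw rows: N rows to a=pi/2
N=12
for N,da in((12,(np.pi/2-.21)/12),):
    a=.21;f=lambda a:W([60-50*np.sin(a),-40+50*np.cos(a),64])
    print(da,rel(f(a),tool(a),f(a+da),tool(a+da)))
```

```text
[-0.91368183 -0.16380786 -0.10700114] [-1.15584865  0.34901975  1.46805192]
0.11339969389957472 (array([-3.21142899e-02, -5.65784032e-01,  8.57707203e-16]), array([ 0.00000000e+00, -5.55409059e-17, -1.13399694e-01]))
```

Call:
{"op": "step_arm", "data": {"commands": [{"xyz": [-0.03,-0.566,0],"delta_rot": [0,0,-0.1134],"claw": -0.2},{"xyz": [-0.03,-0.566,0],"delta_rot": [0,0,-0.1134],"claw": -0.2},{"xyz": [-0.03,-0.566,0],"delta_rot": [0,0,-0.1134],"claw": -0.2},{"xyz": [-0.03,-0.566,0],"delta_rot": [0,0,-0.1134],"claw": -0.2},{"xyz": [-0.03,-0.566,0],"delta_rot": [0,0,-0.1134],"claw": -0.2}]}}

```text
time_s: 4.53
tool_pos: [593.4, 181.1, 153.7]
eef_rot: [0.353, 0.886, 0.12, 0.277]
contact_force: [3.7, 2.9, -0.8]
grip_width: 0.401
finger_force: 1.9
```

Call:
{"op": "step_arm", "data": {"commands": [{"xyz": [-0.03,-0.566,0],"delta_rot": [0,0,-0.1134],"claw": -0.2},{"xyz": [-0.03,-0.566,0],"delta_rot": [0,0,-0.1134],"claw": -0.2},{"xyz": [-0.03,-0.566,0],"delta_rot": [0,0,-0.1134],"claw": -0.2},{"xyz": [-0.03,-0.566,0],"delta_rot": [0,0,-0.1134],"claw": -0.2},{"xyz": [-0.03,-0.566,0],"delta_rot": [0,0,-0.1134],"claw": -0.2}]}}

```text
time_s: 5.15
tool_pos: [582.7, 156.8, 145.8]
eef_rot: [0.091, 0.949, 0.038, 0.299]
contact_force: [0.6, 4.5, 1.2]
grip_width: 0.403
finger_force: 2.1
```

Call:
{"op": "step_arm", "data": {"commands": [{"xyz": [-0.03,-0.566,0],"delta_rot": [0,0,-0.1134],"claw": -0.2},{"xyz": [-0.03,-0.566,0],"delta_rot": [0,0,-0.1134],"claw": -0.2}]}}

```text
time_s: 5.4
tool_pos: [581.9, 145.5, 145.0]
eef_rot: [-0.017, 0.953, 0.004, 0.302]
contact_force: [-0.6, 3.9, 2.1]
grip_width: 0.402
finger_force: 2.1
```

Call:
{"op": "step_arm", "data": {"commands": [{"xyz": [0,-0.2,0],"delta_rot": [0,0,0],"claw": -0.2},{"xyz": [0,-0.1,0],"delta_rot": [0,0,0],"claw": -0.2}]}}

```text
time_s: 5.65
tool_pos: [581.5, 142.4, 144.7]
eef_rot: [-0.014, 0.953, 0.005, 0.301]
contact_force: [-3.2, 4.1, -2.4]
grip_width: 0.4
finger_force: 2.2
```

Call:
{"op": "step_arm", "data": {"commands": [{"xyz": [0,-0.1,0],"delta_rot": [0,0,0],"claw": -0.2},{"xyz": [0,-0.1,0],"delta_rot": [0,0,0],"claw": -0.2}]}}

```text
time_s: 5.9
tool_pos: [581.5, 140.4, 144.6]
eef_rot: [-0.014, 0.953, 0.005, 0.301]
contact_force: [-3.4, 4.6, -0.4]
grip_width: 0.397
finger_force: 2.2
```

Call:
{"op": "step_arm", "data": {"commands": [{"xyz": [0,-0.1,0],"delta_rot": [0,0,0],"claw": -0.2},{"xyz": [0,-0.1,0],"delta_rot": [0,0,0],"claw": -0.2}]}}

```text
time_s: 6.15
tool_pos: [581.5, 139.7, 144.6]
eef_rot: [-0.015, 0.953, 0.006, 0.301]
contact_force: [-1.2, 12.6, -4.4]
grip_width: 0.402
finger_force: 6.8
```

Call:
{"op": "step_arm", "data": {"commands": [{"xyz": [0,-0.1,0],"delta_rot": [0,0,0],"claw": -0.2}]}}

```text
time_s: 6.28
tool_pos: [581.5, 139.7, 144.7]
eef_rot: [-0.016, 0.953, 0.007, 0.301]
contact_force: [0.7, 18.4, -6.7]
grip_width: 0.403
finger_force: 9.0
```

The force has risen to 18 N, so the lever is on its stop. I'll back off, retract and look.

Call:
{"op": "step_arm", "data": {"commands": [{"xyz": [0,0.6,0],"delta_rot": [0,0,0],"claw": 0.0},{"xyz": [0,0,-2.0],"delta_rot": [0,0,0],"claw": 0.0},{"xyz": [0,0,-4.0],"delta_rot": [0,0,0],"claw": 0.0},{"xyz": [0,0,-4.0],"delta_rot": [0,0,0],"claw": 0.0},{"xyz": [0,0,-3.0],"delta_rot": [0,0,0],"claw": 0.0}]}}

```text
time_s: 6.9
tool_pos: [511.8, 140.1, 245.1]
eef_rot: [-0.015, 0.953, 0.003, 0.302]
contact_force: [0.3, -0.7, -0.1]
grip_width: 0.5
finger_force: 0.0
```

Run:
```python
from h import *
from plant import imaging
c=imaging.calibration("wrist");im=imaging.snapshot("wrist")
q=[("eye",[-45,-40,69]),("hole",[-45,-40,58]),("piv",[60,-40,73]),("FL",[-100,100,0]),("FR",[-100,-100,0]),("BL",[100,100,0]),("gauge",[-55,55,20])]
for n,P in q:print(n,proj(c,W(P)))
e=proj(c,W(q[0][1]))[0].astype(int)
print(e)
im=im[:,:,::-1]
x0,y0=max(0,e[0]-70),max(0,e[1]-75)
cr=cv2.resize(im[y0:y0+150,x0:x0+200],None,fx=3,fy=3,interpolation=cv2.INTER_CUBIC);print(x0,y0)
cv2.imwrite("pics/w2.png",np.hstack([cr]));cv2.imwrite("w2full.png",im)
# rotate/move to pin hover
p,r,s=now();print(p,s["qpos"])
```

```text
eye [[326.34878334 133.68079043]]
hole [[326.19286912 132.56260434]]
piv [[325.56417053 248.59915155]]
FL [[464.44371611  72.49619629]]
FR [[266.64649833  72.05126235]]
BL [[439.59279648 250.25406594]]
gauge [[421.66386093 119.26311547]]
[326 133]
256 58
[510.31533977 140.07267326 246.97363817] [-0.73996348  0.19115276  0.21032526  2.31897291  1.22985523  0.26464292
 -0.09281585]
```

View pics/w2.png

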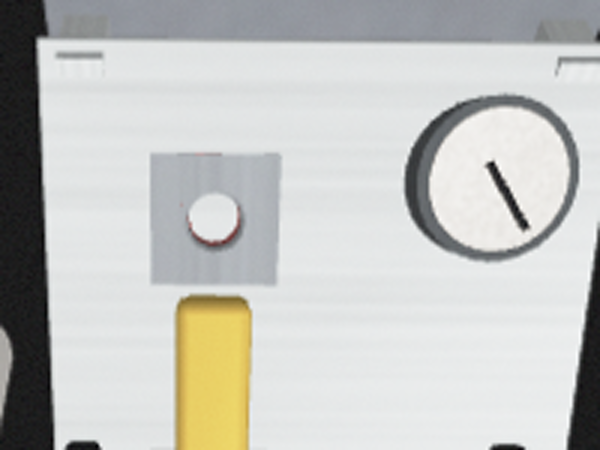

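The picture shows the lever closed: the eye plate covers the bracket and the through-hole is visible at full-image (327,130). Next I'll hover over the pin.

```bash
cat >> h.py <<'E'
def down(a):
    y=[np.cos(a),np.sin(a),0];z=[0,0,-1];return R.from_matrix(np.c_[np.cross(y,z),y,z])
E
python3 - <<'E'
from h import *
p,r,s=now()
d,w=rel(p,r,[503.6,401.9,260],down(np.radians(105)));print(d/5,w/5,np.linalg.norm(w))
E
```

```text
[-0.16804614  5.23779689 -0.21113172] [-0.01460097  0.12190221 -0.04504376] 0.6538783768398329
```

Call:
{"op": "step_arm", "data": {"commands": [{"xyz": [-0.17,5.24,-0.21],"delta_rot": [0,0,0],"claw": 0.0},{"xyz": [-0.17,5.24,-0.21],"delta_rot": [0,0,0],"claw": 0.0},{"xyz": [-0.17,5.24,-0.21],"delta_rot": [0,0,0],"claw": 0.0},{"xyz": [-0.17,5.24,-0.21],"delta_rot": [0,0,0],"claw": 0.0},{"xyz": [-0.17,5.24,-0.21],"delta_rot": [0,0,0],"claw": 0.0}]}}

```text
time_s: 7.58
tool_pos: [504.6, 403.4, 256.3]
eef_rot: [-0.014, 0.953, 0.002, 0.302]
contact_force: [0.5, -1.2, 0.4]
grip_width: 0.5
finger_force: 0.0
```

Call:
{"op": "step_arm", "data": {"commands": [{"xyz": [0,0,0],"delta_rot": [-0.015,0.122,-0.045],"claw": 0.0},{"xyz": [0,0,0],"delta_rot": [-0.015,0.122,-0.045],"claw": 0.0},{"xyz": [0,0,0],"delta_rot": [-0.015,0.122,-0.045],"claw": 0.0},{"xyz": [0,0,0],"delta_rot": [-0.015,0.122,-0.045],"claw": 0.0},{"xyz": [0,0,0],"delta_rot": [-0.015,0.122,-0.045],"claw": 0.0}]}}

```text
time_s: 8.2
tool_pos: [505.0, 401.3, 256.5]
eef_rot: [-0.128, 0.992, -0.001, 0.005]
contact_force: [0.1, -0.1, -1.2]
grip_width: 0.499
finger_force: 0.0
```

Run:
```python
from h import *
from plant import imaging
c=imaging.calibration("wrist");im=imaging.snapshot("wrist")[:,:,::-1]
p,r,s=now();print(p,r.as_matrix().round(3).tolist(),s["qpos"])
e=proj(c,[[503.6,401.9,116],[503.6,401.9,76],[503.6,401.9,70]]);print(e)
x0,y0=int(e[0,0])-90,max(0,int(e[0,1])-75);print(x0,y0)
cv2.imwrite("pics/w3.png",cv2.resize(im[y0:y0+150,x0:x0+180],None,fx=4,fy=4,interpolation=cv2.INTER_CUBIC))
import pickle;pickle.dump(c,open("w3.pkl","wb"))
```

```text
[506.80720688 400.28449634 255.84147728] [[-0.967, -0.254, 0.004], [-0.254, 0.967, -0.003], [-0.003, -0.003, -1.0]] [-0.54627109  0.56112459 -0.33242075  1.51813387  0.20165572  1.09506978
  0.90419345]
[[323.74695652 187.43175807]
 [323.63270279 177.49837985]
 [323.61790064 176.21146029]]
233 112
```

View pics/w3.png

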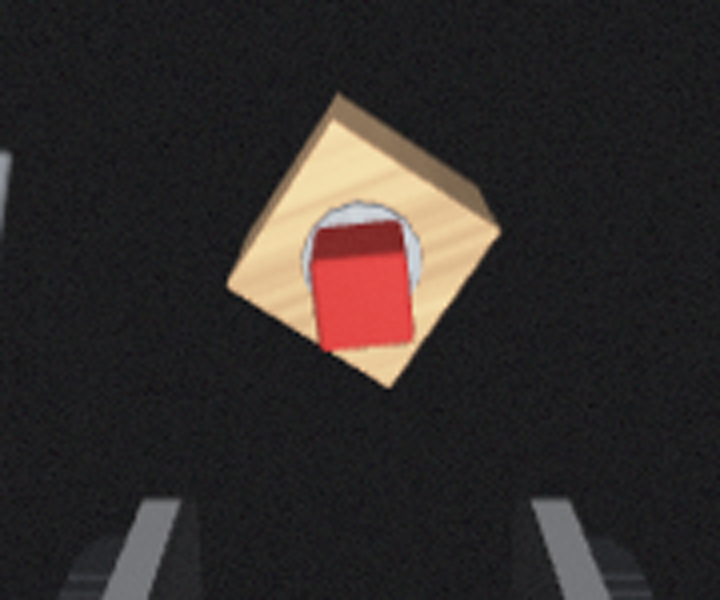

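The picture shows the head-top centre at (323.4,186.9), which agrees with the fit, and the head turned about 6.6° anticlockwise in the image. I'll correct the yaw and descend.

Run:
```python
from h import *
p,r,s=now()
q=down(np.arctan2(r.as_matrix()[1,1],r.as_matrix()[0,1]))*R.from_rotvec([0,0,-.115])
d,w=rel(p,r,[503.6,401.9,140],q);print(p,d,w)
```

```text
[506.80720688 400.28449634 255.84147728] [ 0.30379575  0.27700221 11.58241843] [-0.00354972  0.00280112 -0.11499473]
```

Call:
{"op": "step_arm", "data": {"commands": [{"xyz": [0.3,0.28,2.0],"delta_rot": [-0.0035,0.003,-0.115],"claw": 0.4},{"xyz": [0,0,3.5],"delta_rot": [0,0,0],"claw": 0.4},{"xyz": [0,0,3.6],"delta_rot": [0,0,0],"claw": 0.4},{"xyz": [0,0,2.0],"delta_rot": [0,0,0],"claw": 0.4},{"xyz": [0,0,0.5],"delta_rot": [0,0,0],"claw": 0.4}]}}

```text
time_s: 8.88
tool_pos: [502.5, 403.3, 139.2]
eef_rot: [-0.185, 0.983, -0.001, 0.005]
contact_force: [-0.1, -0.1, 0.8]
grip_width: 0.699
finger_force: 0.0
```

Run:
```python
from h import *
p,r,s=now();m=r.as_matrix()
q=down(np.arctan2(m[1,1],m[0,1]))
d,w=rel(p,r,[503.6,401.9,92],q);print(p,d,w,s["contact_force"])
```

```text
[502.53597135 403.27957075 139.18840779] [-0.00505062 -0.14794088  4.71973516] [-4.08957988e-03  9.27595986e-03  1.89675518e-05] [-0.14147275 -0.13275156  0.78470319]
```

Call:
{"op": "step_arm", "data": {"commands": [{"xyz": [0,-0.1,2.5],"delta_rot": [-0.002,0.005,0],"claw": 0.4},{"xyz": [0,0,1.7],"delta_rot": [0,0,0],"claw": 0.4},{"xyz": [0,0,0.5],"delta_rot": [0,0,0],"claw": 0.4},{"xyz": [0,0,0],"delta_rot": [0,0,0],"claw": 0.4}]}}

```text
time_s: 9.38
tool_pos: [503.7, 402.8, 93.5]
eef_rot: [-0.186, 0.983, -0.0, 0.003]
contact_force: [0.2, -0.7, 0.5]
grip_width: 0.699
finger_force: 0.0
```

Run:
```python
from h import *
for i in range(2):
    p,r,s=now();print(p,r.as_rotvec(),s["contact_force"],r.as_matrix()[:,2])
```

```text
[503.71561136 402.7988969   93.49140336] [-5.82833744e-01  3.08069314e+00 -5.84237963e-04] [ 0.17550438 -0.66191305  0.4900817 ] [ 6.21152606e-03  7.95867165e-04 -9.99980392e-01]
[503.71561136 402.7988969   93.49140336] [-5.82833744e-01  3.08069314e+00 -5.84237963e-04] [ 0.17550438 -0.66191305  0.4900817 ] [ 6.21152606e-03  7.95867165e-04 -9.99980392e-01]
```

Call:
{"op": "step_arm", "data": {"commands": [{"xyz": [0,0,0],"delta_rot": [0,0,0],"claw": -0.2},{"xyz": [0,0,0],"delta_rot": [0,0,0],"claw": -0.7},{"xyz": [0,0,0],"delta_rot": [0,0,0],"claw": -0.7},{"xyz": [0,0,0],"delta_rot": [0,0,0],"claw": -0.7},{"xyz": [0,0,0],"delta_rot": [0,0,0],"claw": -0.7}], "squeeze": 60}}

```text
time_s: 10.0
tool_pos: [503.9, 402.8, 93.8]
eef_rot: [-0.186, 0.983, -0.0, 0.003]
contact_force: [-0.8, -1.0, 6.1]
grip_width: 0.271
finger_force: 58.8
```

Run:
```python
from h import *
for i in range(2):
    p,r,s=now();print(p,r.as_rotvec(),s["contact_force"],r.as_matrix()[:,2],s["grip_width"])
```

```text
[503.92408092 402.76140735  93.82929626] [-5.82607587e-01  3.08013821e+00 -1.73200040e-04] [-0.81803029 -1.00043744  6.12991859] [ 0.00673993  0.0011624  -0.99997661] 0.27084407371098435
[503.92408092 402.76140735  93.82929626] [-5.82607587e-01  3.08013821e+00 -1.73200040e-04] [-0.81803029 -1.00043744  6.12991859] [ 0.00673993  0.0011624  -0.99997661] 0.27084407371098435
```

Call:
{"op": "step_arm", "data": {"commands": [{"xyz": [0,0,-1.5],"delta_rot": [0,0,0],"claw": -0.7},{"xyz": [0,0,-3],"delta_rot": [0,0,0],"claw": -0.7},{"xyz": [0,0,-4],"delta_rot": [0,0,0],"claw": -0.7},{"xyz": [0,0,-4],"delta_rot": [0,0,0],"claw": -0.7}]}}

```text
time_s: 10.5
tool_pos: [502.8, 402.4, 220.3]
eef_rot: [-0.186, 0.983, -0.0, 0.003]
contact_force: [0.5, -0.1, -1.2]
grip_width: 0.269
finger_force: 58.8
```

Run:
```python
from h import *
p,r,s=now();print(p,s["qpos"],s["grip_width"],s["finger_force"])
for z in (150,165):
  t=W([-46.7,-39.6,z+24]);print(t)
  for a in (90,109,70):
    d,w=rel(p,r,t,tool(np.radians(a)));print(a,d,d/8,w,w/6)
```

```text
[502.77992772 402.39246461 220.33889092] [-0.5355633   0.5937157  -0.35691921  1.563102    0.23589956  1.02219988
  0.98578635] 0.26869433239502416 58.82562696933746
[471.38450035 142.0041011  202.74643613]
90 [ 12.44720706 -23.08882117   1.71640476] [ 1.55590088 -2.88610265  0.21455059] [ 0.10472288 -0.59841246  0.33343468] [ 0.01745381 -0.09973541  0.05557245]
109 [ 12.44720706 -23.08882117   1.71640476] [ 1.55590088 -2.88610265  0.21455059] [ 0.20108416 -0.57017358  0.01202611] [ 0.03351403 -0.09502893  0.00200435]
70 [ 12.44720706 -23.08882117   1.71640476] [ 1.55590088 -2.88610265  0.21455059] [-0.00079296 -0.6165515   0.67150555] [-0.00013216 -0.10275858  0.11191759]
[462.78467372 141.74775038 215.03371679]
90 [ 13.24952823 -22.80025679   0.4823013 ] [ 1.65619103 -2.8500321   0.06028766] [ 0.10472288 -0.59841246  0.33343468] [ 0.01745381 -0.09973541  0.05557245]
109 [ 13.24952823 -22.80025679   0.4823013 ] [ 1.65619103 -2.8500321   0.06028766] [ 0.20108416 -0.57017358  0.01202611] [ 0.03351403 -0.09502893  0.00200435]
70 [ 13.24952823 -22.80025679   0.4823013 ] [ 1.65619103 -2.8500321   0.06028766] [-0.00079296 -0.6165515   0.67150555] [-0.00013216 -0.10275858  0.11191759]
```

Call:
{"op": "step_arm", "data": {"commands": [{"xyz": [1.6,-3.0,0],"delta_rot": [0,0,0],"claw": -0.7},{"xyz": [1.6,-3.0,0],"delta_rot": [0,0,0],"claw": -0.7},{"xyz": [1.6,-3.0,0],"delta_rot": [0,0,0],"claw": -0.7},{"xyz": [1.6,-3.0,0],"delta_rot": [0,0,0],"claw": -0.7}]}}

```text
time_s: 11.0
tool_pos: [487.0, 266.3, 218.9]
eef_rot: [-0.186, 0.983, -0.0, 0.003]
contact_force: [0.4, 0.6, -0.7]
grip_width: 0.274
finger_force: 58.9
```

Call:
{"op": "step_arm", "data": {"commands": [{"xyz": [1.6,-2.9,0],"delta_rot": [0,0,0],"claw": -0.7},{"xyz": [1.6,-2.9,0],"delta_rot": [0,0,0],"claw": -0.7},{"xyz": [1.6,-2.8,0],"delta_rot": [0,0,0],"claw": -0.7},{"xyz": [1.6,-2.5,0],"delta_rot": [0,0,0],"claw": -0.7}]}}

```text
time_s: 11.5
tool_pos: [468.0, 139.6, 218.7]
eef_rot: [-0.186, 0.983, -0.0, 0.003]
contact_force: [0.4, 0.3, -1.1]
grip_width: 0.272
finger_force: 58.9
```

Call:
{"op": "step_arm", "data": {"commands": [{"xyz": [0,0,0],"delta_rot": [0.0175,-0.1,0.0556],"claw": -0.7},{"xyz": [0,0,0],"delta_rot": [0.0175,-0.1,0.0556],"claw": -0.7},{"xyz": [0,0,0],"delta_rot": [0.0175,-0.1,0.0556],"claw": -0.7}]}}

```text
time_s: 11.88
tool_pos: [468.3, 140.5, 218.9]
eef_rot: [-0.1, 0.983, 0.003, 0.157]
contact_force: [1.5, 0.1, -1.6]
grip_width: 0.27
finger_force: 59.0
```

Call:
{"op": "step_arm", "data": {"commands": [{"xyz": [0,0,0],"delta_rot": [0.0175,-0.1,0.0556],"claw": -0.7},{"xyz": [0,0,0],"delta_rot": [0.0175,-0.1,0.0556],"claw": -0.7},{"xyz": [0,0,0],"delta_rot": [0.0175,-0.1,0.0556],"claw": -0.7}]}}

```text
time_s: 12.25
tool_pos: [472.4, 134.5, 218.3]
eef_rot: [-0.043, 0.967, -0.009, 0.252]
contact_force: [0.2, -0.1, -1.3]
grip_width: 0.273
finger_force: 59.0
```

Run:
```python
from h import *
p,r,s=now();print(p,s["qpos"],s["grip_width"],s["finger_force"])
for z in (150,140):
  t=W([-46.7,-39.6,z+24]);print(t)
  for a in (90,):
    d,w=rel(p,r,t,tool(np.radians(a)));print(a,d,w)
```

```text
[472.44262836 134.46682385 218.34680248] [-0.62927556  0.19682086  0.07172547  2.34994941  1.02884789  0.28712467
  0.14351087] 0.27338770324073935 58.98308336734772
[471.38450035 142.0041011  202.74643613]
90 [0.78551053 0.81946523 1.31318928] [-0.00645769 -0.10071958  0.06249   ]
[477.11771811 142.17500159 194.55491569]
90 [0.68482579 0.82276448 2.30810219] [-0.00645769 -0.10071958  0.06249   ]
```

Call:
{"op": "step_arm", "data": {"commands": [{"xyz": [0,0,0],"delta_rot": [0,0,0],"claw": -0.7},{"xyz": [0.4,0.4,0.5],"delta_rot": [-0.003,-0.05,0.03],"claw": -0.7},{"xyz": [0.4,0.4,0.5],"delta_rot": [-0.003,-0.05,0.03],"claw": -0.7},{"xyz": [0,0,0],"delta_rot": [0,0,0],"claw": -0.7}]}}

```text
time_s: 12.75
tool_pos: [472.2, 136.5, 209.4]
eef_rot: [-0.026, 0.959, -0.006, 0.282]
contact_force: [-0.2, 0.1, -1.3]
grip_width: 0.271
finger_force: 59.0
```

Run:
```python
from h import *
p,r,s=now();print(p,s["qpos"],s["qvel"].round(3))
for z in (150,140):
  t=W([-46.7,-39.6,z+24]);print(t)
  for a in (90,):
    d,w=rel(p,r,t,tool(np.radians(a)));print(a,d,w)
```

```text
[472.15829971 136.49229591 209.35058526] [-0.73230089  0.22139057  0.15202684  2.40470611  1.47116572  0.27252302
 -0.36663708] [ 0.016 -0.006 -0.005 -0.02  -0.14  -0.005  0.181]
[471.38450035 142.0041011  202.74643613]
90 [0.39306511 0.5711452  0.51500336] [-0.01244296 -0.03884437  0.0281047 ]
[477.11771811 142.17500159 194.55491569]
90 [0.3540618  0.58303733 1.51417167] [-0.01244296 -0.03884437  0.0281047 ]
```

Call:
{"op": "step_arm", "data": {"commands": [{"xyz": [0.2,0.3,0.3],"delta_rot": [-0.006,-0.02,0.014],"claw": -0.7},{"xyz": [0.2,0.3,0.3],"delta_rot": [-0.006,-0.02,0.014],"claw": -0.7},{"xyz": [0,0,0],"delta_rot": [0,0,0],"claw": -0.7},{"xyz": [0,0,0],"delta_rot": [0,0,0],"claw": -0.7}]}}

```text
time_s: 13.25
tool_pos: [472.5, 141.5, 202.4]
eef_rot: [-0.013, 0.953, 0.004, 0.301]
contact_force: [-0.4, -0.2, -1.7]
grip_width: 0.274
finger_force: 59.0
```

Run:
```python
from h import *
p,r,s=now();print(p,s["qpos"],s["qvel"].round(3))
for z in (150,140):
  t=W([-46.7,-39.6,z+24]);print(t)
  for a in (90,):
    d,w=rel(p,r,t,tool(np.radians(a)));print(a,d,w)
```

```text
[472.49754129 141.48174641 202.37228781] [-0.60122885  0.24221867 -0.02236948  2.43034922  1.73691118  0.33801007
 -0.67966175] [-0.024 -0.     0.013  0.003  0.033  0.001 -0.041]
[471.38450035 142.0041011  202.74643613]
90 [ 0.06840679  0.05521185 -0.09375062] [-0.00180895  0.00119392 -0.00215455]
[477.11771811 142.17500159 194.55491569]
90 [0.06960265 0.0570195  0.90624703] [-0.00180895  0.00119392 -0.00215455]
```

Run:
```python
from h import *
from plant import imaging
p,r,s=now()
tip=p+r.apply([0,0,84]);pts=[tip,p+r.apply([0,0,24]),W([-46.7,-39.6,69]),W([-45,-40,69])]
out=[]
for n,w,h,f,dx in(("wrist",100,140,4,0),("scene",100,140,4,0)):
    c=imaging.calibration(n);im=imaging.snapshot(n)[:,:,::-1].copy();e=proj(c,pts);print(n,e.round(1).tolist())
    m=e.mean(0).astype(int);x0=min(max(0,m[0]-w//2),640-w);y0=min(max(0,m[1]-h//2),400-h);print("origin",x0,y0)
    out.append(cv2.resize(im[y0:y0+h,x0:x0+w],None,fx=f,fy=f,interpolation=cv2.INTER_CUBIC))
cv2.imwrite("pics/i1.png",np.hstack(out))
```

```text
wrist [[322.5, 209.7], [322.8, 244.5], [323.3, 200.8], [322.9, 202.7]]
origin 272 144
scene [[360.2, 231.3], [372.6, 211.6], [356.5, 238.0], [356.0, 237.8]]
origin 311 159
```

View pics/i1.png

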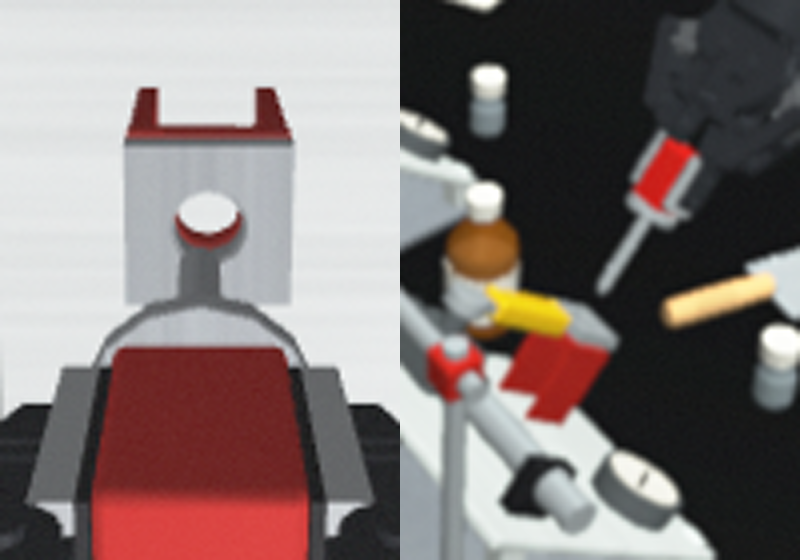

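The wrist half shows the eye centre at crop (210,221) and the rod tip at about (200,255). The pin therefore needs about 2 mm in +y and 1.5 mm in +x. The scene half shows the pin tilted along the hole axis. I'll align it and go in slowly.

Call:
{"op": "step_arm", "data": {"commands": [{"xyz": [0.15,0.2,0],"delta_rot": [-0.002,0.001,-0.002],"claw": -0.7},{"xyz": [0,0,0.6],"delta_rot": [0,0,0],"claw": -0.7},{"xyz": [0,0,0.6],"delta_rot": [0,0,0],"claw": -0.7},{"xyz": [0,0,0.4],"delta_rot": [0,0,0],"claw": -0.7},{"xyz": [0,0,0],"delta_rot": [0,0,0],"claw": -0.7}]}}

```text
time_s: 13.98
tool_pos: [479.8, 144.7, 187.8]
eef_rot: [-0.015, 0.954, 0.005, 0.301]
contact_force: [-0.4, -0.7, -0.4]
grip_width: 0.275
finger_force: 59.0
```

Run:
```python
from h import *
from plant import imaging
p,r,s=now();print(p,s["qpos"],s["contact_force"])
d,w=rel(p,r,W([-47.5,-38.1,130+24]),tool(np.pi/2));print(d,w)
c=imaging.calibration("wrist");im=imaging.snapshot("wrist")[:,:,::-1]
print(proj(c,[p+r.apply([0,0,84]),W([-47.5,-38.1,69])]))
cv2.imwrite("pics/i2.png",cv2.resize(im[160:260,262:382],None,fx=6,fy=6,interpolation=cv2.INTER_CUBIC))
```

```text
[479.82293615 144.71148742 187.8225684 ] [-0.54242935  0.28945739 -0.08198109  2.42343141  1.84794559  0.35844881
 -0.78439418] [-0.41830623 -0.69760249 -0.4200442 ]
[-0.07835312 -0.09600441  0.28894149] [0.00170654 0.00022169 0.00045387]
[[322.54753653 209.71274422]
 [321.15371854 208.95791744]]
```

View pics/i2.png

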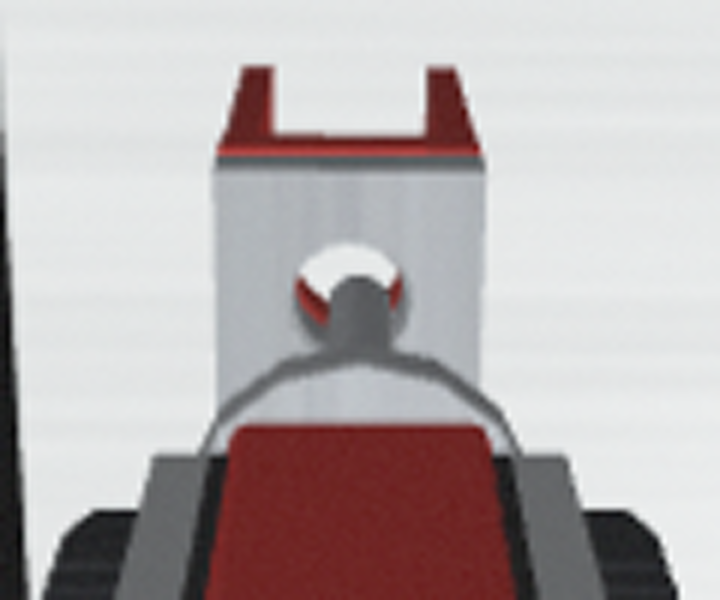

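The hole centre is at crop (351,295) and the rod tip at (360,298), so the pin is about 1 mm too far in +y. I'll correct that and insert.

Call:
{"op": "step_arm", "data": {"commands": [{"xyz": [-0.05,-0.11,0],"delta_rot": [0,0,0],"claw": -0.7},{"xyz": [0,0,0.5],"delta_rot": [0,0,0],"claw": -0.7},{"xyz": [0,0,0.5],"delta_rot": [0,0,0],"claw": -0.7}]}}

```text
time_s: 14.4
tool_pos: [486.3, 143.9, 179.9]
eef_rot: [-0.015, 0.953, 0.005, 0.301]
contact_force: [-0.4, 0.2, -0.8]
grip_width: 0.274
finger_force: 59.0
```

Call:
{"op": "step_arm", "data": {"commands": [{"xyz": [0,0,0.5],"delta_rot": [0,0,0],"claw": -0.7},{"xyz": [0,0,0.5],"delta_rot": [0,0,0],"claw": -0.7}]}}

```text
time_s: 14.65
tool_pos: [492.0, 144.0, 171.5]
eef_rot: [-0.015, 0.954, 0.005, 0.301]
contact_force: [0.5, 0.2, -1.1]
grip_width: 0.271
finger_force: 59.0
```

Call:
{"op": "step_arm", "data": {"commands": [{"xyz": [0,0,0.5],"delta_rot": [0,0,0],"claw": -0.7},{"xyz": [0,0,0.5],"delta_rot": [0,0,0],"claw": -0.7}]}}

```text
time_s: 14.9
tool_pos: [497.7, 144.2, 163.5]
eef_rot: [-0.015, 0.954, 0.005, 0.301]
contact_force: [0.2, 0.7, -0.8]
grip_width: 0.272
finger_force: 59.0
```

Run:
```python
from h import *
p,r,s=now();print(p,s["qpos"],s["contact_force"],s["moment"])
print(rel(p,r,W([-47,-39,69+24]),tool(np.pi/2)))
```

```text
[497.73553632 144.17242053 163.45040675] [-0.46867035  0.37142876 -0.1349741   2.40314964  2.01106987  0.39159586
 -0.9230383 ] [ 0.22685596  0.71492237 -0.7924375 ] [-0.01111499  0.77618677  0.03103371]
(array([-0.05892357, -0.08463824,  3.36647233]), array([1.90544227e-03, 6.28714543e-04, 3.83406478e-05]))
```

Call:
{"op": "step_arm", "data": {"commands": [{"xyz": [0,0,0.8],"delta_rot": [0,0,0],"claw": -0.7},{"xyz": [0,0,0.8],"delta_rot": [0,0,0],"claw": -0.7}]}}

```text
time_s: 15.15
tool_pos: [507.0, 144.5, 150.2]
eef_rot: [-0.015, 0.954, 0.005, 0.301]
contact_force: [0.8, -0.4, -2.0]
grip_width: 0.274
finger_force: 59.0
```

Call:
{"op": "step_arm", "data": {"commands": [{"xyz": [0,0,0.7],"delta_rot": [0,0,0],"claw": -0.7},{"xyz": [0,0,0.5],"delta_rot": [0,0,0],"claw": -0.7}]}}

```text
time_s: 15.4
tool_pos: [513.8, 144.7, 140.3]
eef_rot: [-0.015, 0.954, 0.005, 0.301]
contact_force: [-0.1, -0.5, -1.5]
grip_width: 0.277
finger_force: 59.0
```

Call:
{"op": "step_arm", "data": {"commands": [{"xyz": [0,0,0.2],"delta_rot": [0,0,0],"claw": -0.7},{"xyz": [0,0,0.1],"delta_rot": [0,0,0],"claw": -0.7}]}}

```text
time_s: 15.65
tool_pos: [515.3, 144.8, 138.3]
eef_rot: [-0.015, 0.954, 0.005, 0.301]
contact_force: [-0.4, 0.2, -1.2]
grip_width: 0.274
finger_force: 59.0
```

Call:
{"op": "step_arm", "data": {"commands": [{"xyz": [0,0,0.1],"delta_rot": [0,0,0],"claw": -0.7}]}}

```text
time_s: 15.78
tool_pos: [515.9, 144.9, 137.7]
eef_rot: [-0.015, 0.953, 0.005, 0.301]
contact_force: [0.2, -0.7, -1.6]
grip_width: 0.274
finger_force: 59.0
```

Run:
```python
from h import *
p,r,s=now();print(p,s["qpos"],s["contact_force"],s["moment"])
print(rel(p,r,W([-47,-39,69+24]),tool(np.pi/2)))
```

```text
[515.91944654 144.87817602 137.68993557] [-0.40645547  0.45534248 -0.18206548  2.3763754   2.12667292  0.43506653
 -1.01271624] [ 0.23464895 -0.71751486 -1.59600325] [-0.05102978  0.75052739  0.01401026]
(array([-0.04778141, -0.09503845,  0.21253414]), array([0.00208313, 0.00094887, 0.00021228]))
```

Still about 2 mm to go. I'll continue in 1 mm rows until it makes contact.

Call:
{"op": "step_arm", "data": {"commands": [{"xyz": [0,0,0.1],"delta_rot": [0,0,0],"claw": -0.7},{"xyz": [0,0,0.1],"delta_rot": [0,0,0],"claw": -0.7}]}}

```text
time_s: 16.02
tool_pos: [517.1, 144.9, 136.0]
eef_rot: [-0.015, 0.953, 0.005, 0.301]
contact_force: [-7.2, -1.0, 9.4]
grip_width: 0.273
finger_force: 60.7
```

Call:
{"op": "step_arm", "data": {"commands": [{"xyz": [0,0,0.05],"delta_rot": [0,0,0],"claw": -0.7},{"xyz": [0,0,0],"delta_rot": [0,0,0],"claw": -0.7}]}}

```text
time_s: 16.27
tool_pos: [517.1, 144.9, 135.9]
eef_rot: [-0.015, 0.953, 0.006, 0.301]
contact_force: [-11.5, -1.1, 14.4]
grip_width: 0.275
finger_force: 61.9
```

Call:
{"op": "step_arm", "data": {"commands": [{"xyz": [0,0,0.05],"delta_rot": [0,0,0],"claw": -0.7},{"xyz": [0,0,0],"delta_rot": [0,0,0],"claw": -0.7}]}}

```text
time_s: 16.52
tool_pos: [517.2, 144.9, 135.6]
eef_rot: [-0.015, 0.953, 0.006, 0.301]
contact_force: [-18.2, -1.8, 24.1]
grip_width: 0.276
finger_force: 63.5
```

Axial force is 30 N along the hole axis at the expected depth, so the collar is seated. I'll relax the push, open the gripper and retract.

Call:
{"op": "step_arm", "data": {"commands": [{"xyz": [0,0,-0.1],"delta_rot": [0,0,0],"claw": -0.7},{"xyz": [0,0,0],"delta_rot": [0,0,0],"claw": -0.3},{"xyz": [0,0,0],"delta_rot": [0,0,0],"claw": 0.1},{"xyz": [0,0,0],"delta_rot": [0,0,0],"claw": 0.2},{"xyz": [0,0,0],"delta_rot": [0,0,0],"claw": 0.2}]}}

```text
time_s: 17.15
tool_pos: [517.1, 144.8, 135.8]
eef_rot: [-0.015, 0.954, 0.005, 0.301]
contact_force: [1.0, -0.6, -0.8]
grip_width: 0.599
finger_force: 0.0
```

Call:
{"op": "step_arm", "data": {"commands": [{"xyz": [0,0,-1.0],"delta_rot": [0,0,0],"claw": 0.2},{"xyz": [0,0,-2.0],"delta_rot": [0,0,0],"claw": 0.2},{"xyz": [0,0,-2.5],"delta_rot": [0,0,0],"claw": 0.2},{"xyz": [0,0,-1.5],"delta_rot": [0,0,0],"claw": 0.2},{"xyz": [0,0,0],"delta_rot": [0,0,0],"claw": 0.2}]}}

```text
time_s: 17.77
tool_pos: [476.7, 144.0, 194.5]
eef_rot: [-0.015, 0.953, 0.006, 0.302]
contact_force: [-0.0, 0.5, -0.4]
grip_width: 0.604
finger_force: 0.0
```

Run:
```python
from h import *
from plant import imaging
p,r,s=now();print(p,s["contact_force"],s["grip_width"])
o=[]
for n,Ps in(("wrist",[-47,-39,69]),("scene",[-47,-39,80])):
    c=imaging.calibration(n);im=imaging.snapshot(n)[:,:,::-1]
    print(n,proj(c,[W([-47,-39,69]),W([-47,-39,75]),W([-47,-39,115])]).round(1).tolist())
    m=proj(c,W(Ps))[0].astype(int);x0=min(max(0,m[0]-50),540);y0=min(max(0,m[1]-70),260);print(x0,y0)
    o.append(cv2.resize(im[y0:y0+140,x0:x0+100],None,fx=4,fy=4,interpolation=cv2.INTER_CUBIC))
cv2.imwrite("pics/f1.png",np.hstack(o))
```

```text
[476.66790364 143.95952302 194.46154399] [-0.00357909  0.5327835  -0.42334025] 0.6035954517270679
wrist [[320.6, 204.9], [320.6, 207.4], [320.7, 227.3]]
270 134
scene [[356.7, 238.1], [357.9, 236.2], [366.1, 223.2]]
308 164
```

View pics/f1.png

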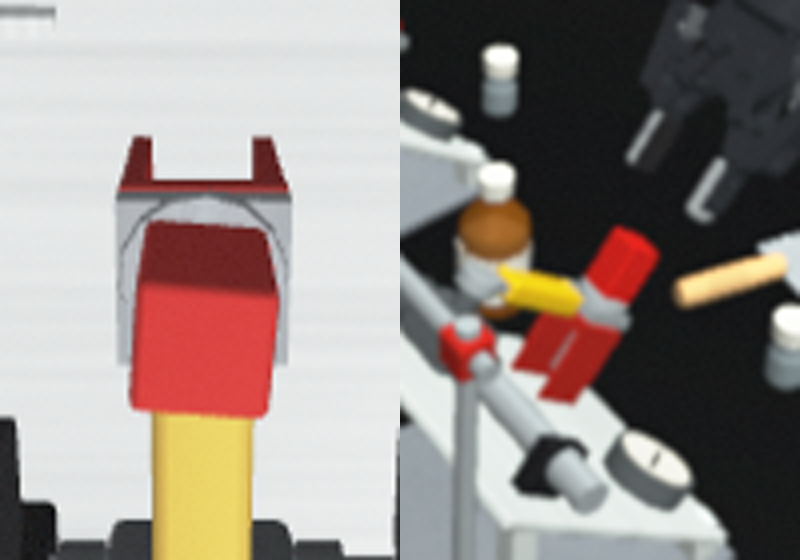

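The picture shows the pin standing in the eye with its collar on the lever plate. The rod is visible below the bracket, the gripper is clear, and the bottle and vial in view are undisturbed. I'll hand it in.

```bash
python3 -c "
from plant import bot
print(bot.sign_off())"
```

```text
the job is handed in; nothing more can be done
None
```

The yellow lever is on its closed stop, the lock pin is through the eye and bracket with its collar on the lever, the gripper has let go, and the job is handed in at about 18 s; the blue valve and loose items were not touched.

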